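Gauge a centrifuge adapter sleeve and sort it

TASK

Lift the yellow dust cap off the gauge pin and stand it, open end down, in the round black holder. Then slide the blue sleeve from the black mat down over the pin without forcing it: if it goes fully home onto the gauge's base, stand it upright in the green tray; if it stops partway on the pin, stand it upright in the red tray. Leave the other sleeve standing on the orange mat, drop nothing, and do not disturb the jar or the tube rack.

Things in the scene. Friction and masses are not known exactly. Their poses are not given: they have to be found in the camera images.
- gauge: gauge fixed to the bench: dark steel disc 92 in diameter, 15 thick, with an upright bright steel pin 27 in diameter in its centre; the pin rises 65 above the disc, and its last 6 taper to a flat tip 19 in diameter. Origin at the centre of the underside, z up.
- gauge_seat (a point): centre of the disc's upper face, at the foot of the pin, 15 above the bench; a sleeve that fits rests here (origin of the sleeve at this point)
- gauge_tip (a point): centre of the pin's flat tip, 80 above the bench, 65 above the seat; a sleeve with a ledge stops on it with its lower end about 27 above the seat
- cap: loose yellow dust cap over the pin, standing on the gauge's disc: cylinder 39 in diameter, 76 tall, closed top with three thin black rings below it, open below with a bore 31 wide and 70 deep, 60 g. Origin at the centre of its lower (open) end, z up along its axis.
- holder: round black shallow dish fixed to the bench, outer diameter 72, inner diameter 62, rim 18 above the bench. Origin at the centre of its underside.
- holder_in (a point): centre of the holder's inner floor, 5 above the bench; the lower end of the cap stands on it
- tray_green: green square open tray fixed to the bench, 110 x 110, walls 25 high and 5 thick: for a sleeve that fits. Origin at the centre of its underside, sides along x and y.
- tray_green_in (a point): centre of the green tray's inner floor, 5 above the bench
- tray_red: red square open tray fixed to the bench, 110 x 110, walls 25 high and 5 thick: for a sleeve that stops partway. Origin at the centre of its underside, sides along x and y.
- tray_red_in (a point): centre of the red tray's inner floor, 5 above the bench
- mat_black: black mat 80 x 80, 4 thick, fixed to the bench: the sleeve to be tested stands on it. Origin at the centre of its underside.
- mat_orange: orange mat 80 x 80, 4 thick, fixed to the bench: the sleeve that must be left alone stands on it. Origin at the centre of its underside.
- sleeve_1: First upright blue plastic sleeve (a plain tube), outer diameter 44, 90 tall, open ends 31 wide, about 80 g. One sleeve's bore is clear, the other's is narrowed to 15 by an inner ledge between 38 and 52 from either end; outsides are alike and only the gauge tells which. Origin: centre of its lower end, z up its axis. It starts on either mat.
- sleeve_2: Second upright blue plastic sleeve (a plain tube), outer diameter 44, 90 tall, open ends 31 wide, about 80 g. One sleeve's bore is clear, the other's is narrowed to 15 by an inner ledge between 38 and 52 from either end; outsides are alike and only the gauge tells which. Origin: centre of its lower end, z up its axis. It starts on either mat.
- jar: loose square clear storage jar with a dark brown lid, 80 x 80, 137 tall, a bystander. Origin at the centre of its underside.
- rack: loose steel tube rack 75 x 120 (long side along its y), 98 tall with its capped tubes, a bystander. Origin at the centre of its underside.
Not all that is in view belongs to the job. There is more than one size of the tray_red; the job needs the smallest.

How it is judged:
By the outcome, as a careful person would: the job done as asked, in the order asked, and still so for the second after the job is handed in, with the robot touching nothing.
It also fails if it takes over 61 s, if anything falls off the work surface, if the arm or the gripper's body presses on something with over 40 N, if the wrist force passes 120 N, or if a joint passes its speed limit or range.

ROBOT

A 6-joint arm with a two-finger parallel gripper is mounted at the origin on the work surface. World frame = base frame: x ahead of the robot, y to its left, z up, the work surface at z = 0. Lengths are in m, angles in rad, forces in N, time in s.
With the tool pointing down it reaches from about 0.375 to 0.925 m from the base axis. Payload 5.7 kg.
Tool frame: the origin (TCP) lies between the finger pads; the fingertips stand 17 mm ahead of it and the grasp point (between the pads) lies 2 mm behind it (robot.tip_reach is the distance from the TCP to the fingertips, in m); z points along the fingers, y is the line along which they close (so a half turn about z gives the same grasp; the last joint's range is limited). The gripper opens to 88 mm and grips with 3 to 60 N. Pads are 20 mm wide; open, the fingers measure 115 mm over their backs; the gripper's body (75 mm by 178 mm) begins 61 mm behind the grasp point.
Start: joints at [1.065, 0.359, 1.51, -0, 1.272, -0.115], TCP at [0.229, 0.555, 0.24] pointing down, gripper open.
Joint ranges: [-2.97, 2.97], [-1.01, 2.36], [0.21, 2.38], [-0.96, 4.11], [0.2, 2.71], [-2.98, 2.98]. Speed limits (rad/s): [2.39, 2.39, 3.14, 3.14, 3.14, 3.14].

INTERFACE

Orientations are given as a unit quaternion [w, x, y, z].
In Python, from rig import robot gives the robot as it stands.
- The arm moves only by the tool step_arm, never from a script. Its argument "series" is a list of rows, each a list of 7 numbers: the shift along the tool's x, y, z as a fraction of full scale, then the turn, a rotation vector about the tool's x, y, z as a fraction of full scale, then the opening, from 0 (shut) to 1 (fully open). A call has 1 to 10 rows; each row is the pose to reach, as a shift and turn from the pose commanded when the call began, along the tool's axes at that moment, turning the shorter way round; what a row does not reach only later rows make up. Full scale, the value 1, is 1000 mm for a shift and 180 degrees for a turn. A row lasts 1/12 s, in which the tool goes at most 41.7 mm and 7.16 degrees, less where a joint would pass 70% of its speed; a pose out of reach is approached as far as the arm can. A call with a number of a shift or a turn outside -1 to 1 is refused whole. A call with a gripper value outside its range is refused whole. The fingers move at their own pace and stop on an object; "force" is the grip in N (left out, the last holds). Time passes only in rows, so rows that repeat a pose let the fingers close. It gives the time, the measured TCP pose, the force, the opening and the grip force at its end, in the units of the state.
- robot.get_state(): the state, without advancing time (a new reading comes with each control period).
- robot.camera(name): name is "scene" or "side" or "wrist"; returns a dict with "image" (480x640x3 uint8, blue, green, red), "camera_matrix" (3x3 intrinsics, pixels), "extrinsics" (4x4, takes a point from world to camera coordinates). Camera axes: x right, y down, z forward; pixel columns grow to the right and rows downward; lengths in m; the calibration is good to about 2 mm. The wrist camera is an equidistant fisheye: a pixel r from the principal point sees the ray r / f radians off the axis. A picture is of the moment at which its call begins. There is no depth.
- robot.sign_off(): hands the job in; it is judged then, once.
The state is a dict: "time_s": time; "joints": joint angles; "qvel": joint speeds; "tau": joint torques, N m; "ee_pos": TCP position; "eef_rot": TCP orientation; "force": force on the tool from outside, world axes, zero at the start; "torque": the same for the moment, N m; "width": finger opening in m; "grip_force": force on a finger pad.
Only numpy, scipy, OpenCV 4.12 (cv2) and the standard library are available. Lean on these libraries where they do the work, as an engineer would, in place of code of your own. Each camera call takes 0.05 s, during which the arm holds its last target. There are 200 camera calls.

## Working session

There is one attempt and no reset: what is moved stays moved. The work goes in short steps, Python scripts to look and compute and a tool call to move; the robot and the scene stay as the last step left them, time stands still between calls to the robot, and variables do not carry over. Pictures are saved under pics/ and viewed, at most 10 in all, crops included, and the job is handed in when it is done.

Besides the shell and the picture viewer there is one more tool, called as name([rows], argument=value, ...), one row to a line, values as JSON. step_arm: Moves the arm, as the interface text tells. Its arguments: {"type":"object","properties":{"series":{"type":"array"},"force":{"type":"number"}},"required":["series"]}

```bash
mkdir -p pics; cat > h.py <<'E'
import numpy as np,cv2
from rig import robot
def snap(n,f):
    c=robot.camera(n);cv2.imwrite('pics/'+f,c['image']);np.savez('pics/'+n+'.npz',K=c['camera_matrix'],E=c['extrinsics'],im=c['image']);return c
def ray(n,u,v):
    d=np.load('pics/'+n+'.npz');K,E=d['K'],d['E']
    x=np.array([(u-K[0,2])/K[0,0],(v-K[1,2])/K[1,1],1.])
    if n=='wrist':
        r=np.hypot(x[0],x[1]);x=np.array([x[0]/r*np.sin(r),x[1]/r*np.sin(r),np.cos(r)]) if r>0 else x
    R,t=E[:3,:3],E[:3,3];return -R.T@t,R.T@x
def at(n,u,v,z):
    o,d=ray(n,u,v);return (o+d*(z-o[2])/d[2]).round(4)
def proj(n,p):
    d=np.load('pics/'+n+'.npz');K,E=d['K'],d['E'];c=E[:3,:3]@p+E[:3,3]
    if n=='wrist':
        r=np.hypot(c[0],c[1]);th=np.arctan2(r,c[2]);return K[:2,:2]@(c[:2]/r*th)+K[:2,2]
    return (K@c)[:2]/c[2]
E
python3 - <<'E'
from h import *
for n in('scene','side','wrist'):
    c=snap(n,n+'1.png');print(n,c['camera_matrix'].round(1).tolist(),c['extrinsics'].round(3).tolist())
print(robot.get_state())
E
```

```text
scene [[457.4, 0.0, 333.1], [0.0, 457.4, 238.9], [0.0, 0.0, 1.0]] [[0.475, 0.88, 0.003, -0.302], [0.562, -0.301, -0.771, -0.188], [-0.677, 0.367, -0.637, 1.435], [0.0, 0.0, 0.0, 1.0]]
side [[551.5, 0.0, 320.7], [0.0, 551.5, 238.9], [0.0, 0.0, 1.0]] [[0.975, -0.221, -0.016, -0.488], [-0.145, -0.582, -0.8, 0.156], [0.167, 0.782, -0.6, 1.156], [0.0, 0.0, 0.0, 1.0]]
wrist [[371.6, 0.0, 322.6], [0.0, 371.6, 235.0], [0.0, 0.0, 1.0]] [[0.38, 0.925, -0.001, -0.599], [0.893, -0.367, 0.26, -0.033], [0.24, -0.1, -0.966, 0.39], [0.0, 0.0, 0.0, 1.0]]
{'time_s': 0.15, 'joints': array([ 1.06491817e+00,  3.59336326e-01,  1.51116348e+00,  2.08259983e-05,
        1.27254542e+00, -1.15099455e-01]), 'qvel': array([ 0.00117952, -0.00172806, -0.00334377,  0.00072789,  0.00027366,
        0.0007253 ]), 'tau': array([ 1.22021723e-05, -5.15756679e+01, -2.71007663e+01,  6.76653371e-02,
        3.05319100e-02, -9.56591589e-05]), 'ee_pos': array([0.22829424, 0.55431468, 0.23901237]), 'eef_rot': array([-2.31373639e-04,  1.94151448e-01,  9.80971298e-01, -6.88519477e-04]), 'force': array([-0.25555439,  0.09960615, -0.71997   ]), 'torque': array([ 0.04815649, -0.01965224, -0.02291973]), 'grip_force': 0.0, 'width': 0.0875504043407127}
```

View pics/scene1.png

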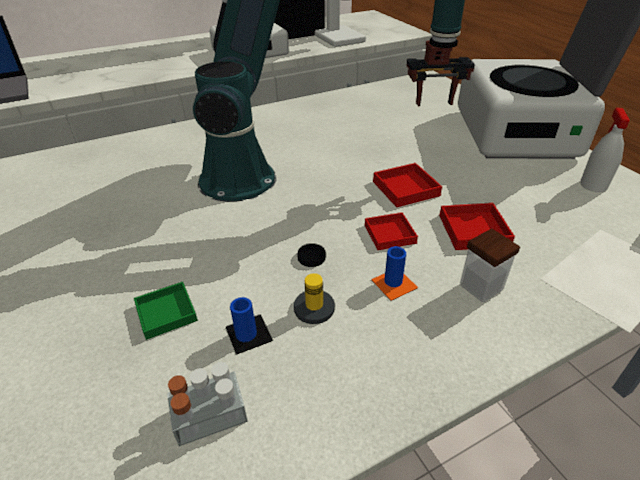

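View pics/side1.png

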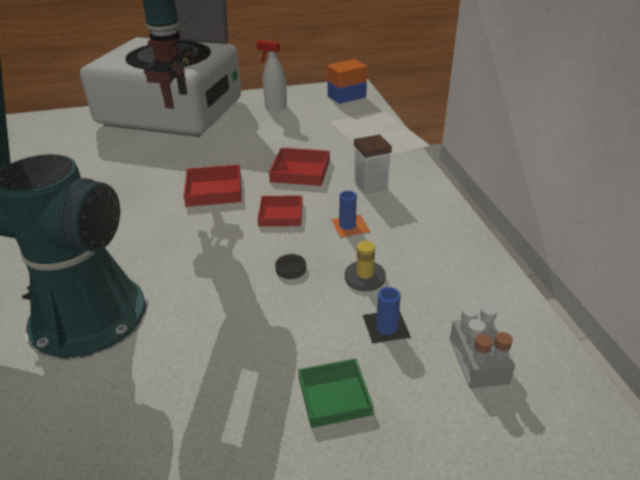

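The scene view shows the gauge with the yellow cap at (314,305), the holder at (312,255), the blue sleeve on the black mat at (243,318), and the other sleeve on the orange mat at (395,268). The green tray is at (165,310).

Things that could be mistaken for what I want:
- **Red trays:** (407,183), (391,231) and (476,226). The middle one looks smallest.
- **Blue sleeves:** (243,318) on black and (395,268) on orange. I want the one on black.
- **Round black things:** the holder at (312,255) and the gauge disc at (314,305).

Next I'll check these in a close crop.

```bash
python3 - <<'E'
import cv2
im=cv2.imread('pics/scene1.png')
a=cv2.resize(im[170:370,120:320],None,fx=4,fy=4,interpolation=cv2.INTER_CUBIC)[200:800]
b=cv2.resize(im[170:320,270:470],None,fx=4,fy=4,interpolation=cv2.INTER_CUBIC)
cv2.imwrite('pics/c1.png',a);cv2.imwrite('pics/c2.png',b)
E
```

```text
(no output)
```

View pics/c1.png

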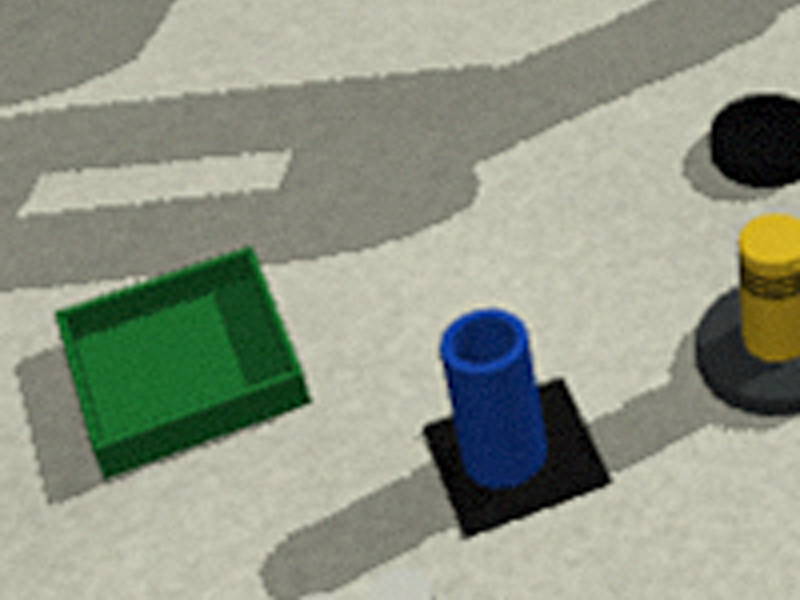

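View pics/c2.png

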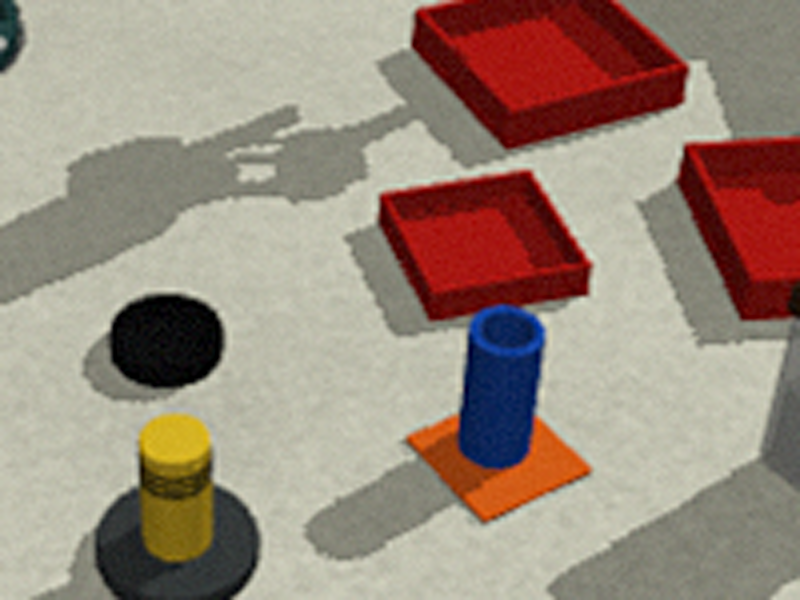

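The black-mat sleeve's top centre is at c1 (485,340), and the green tray's rim corners are at c1 (58,312), (250,248), (306,378) and (103,450). The cap top is at c2 (175,440) and the holder at c2 (167,333). The small red tray's rim corners are at c2 (380,197), (528,173), (590,265) and (432,300).

```bash
python3 - <<'E'
from h import *
c1=lambda x,y,z:at('scene',120+(x-1.5)/4,220+(y-1.5)/4,z)
c2=lambda x,y,z:at('scene',270+(x-1.5)/4,170+(y-1.5)/4,z)
print('sleeve',c1(485,340,.094),'LR',np.linalg.norm(c1(441,340,.094)-c1(528,340,.094)))
print('cap',c2(175,440,.091),'d',np.linalg.norm(c2(139,440,.091)-c2(212,440,.091)))
print('holder',c2(167,333,.018),np.linalg.norm(c2(110,333,.018)-c2(224,333,.018)))
print('mat',[c1(x,y,.004) for x,y in((425,430),(563,380),(609,481),(467,537))])
print('orange sleeve',c2(507,330,.094))
for f,l in((c1,((58,312),(250,248),(306,378),(103,450))),(c2,((380,197),(528,173),(590,265),(432,300)))):
    p=np.array([f(x,y,.025) for x,y in l]);print(p.tolist(),p.mean(0),[np.linalg.norm(p[i]-p[i-1]).round(3) for i in range(4)])
# side image centroids
s=cv2.imread('pics/side1.png');hsv=cv2.cvtColor(s,cv2.COLOR_BGR2HSV)
m=cv2.inRange(hsv,(20,120,80),(35,255,255));print('yellow bbox',cv2.boundingRect(m))
m=cv2.inRange(hsv,(105,120,40),(130,255,255));print([x.tolist() for x in cv2.connectedComponentsWithStats(m)[2] if x[4]>80])
for n,p in(('cap',c2(175,440,.091)),('sl',c1(485,340,.094))):print(n,proj('side',p))
E
```

```text
sleeve [ 0.5952 -0.1848  0.094 ] LR 0.04290606017802146
cap [ 0.5975 -0.0261  0.091 ] d 0.03847661627534313
holder [0.4437 0.0428 0.018 ] 0.07086473029653044
mat [array([ 0.558, -0.217,  0.004]), array([ 0.5601, -0.1394,  0.004 ]), array([ 0.6356, -0.1436,  0.004 ]), array([ 0.6342, -0.22  ,  0.004 ])]
orange sleeve [0.6099 0.1757 0.094 ]
[[0.4003, -0.3721, 0.025], [0.4005, -0.2662, 0.025], [0.5122, -0.2644, 0.025], [0.5109, -0.3691, 0.025]] [ 0.455975 -0.31795   0.025   ] [np.float64(0.111), np.float64(0.106), np.float64(0.112), np.float64(0.105)]
[[0.3941, 0.2278, 0.025], [0.4187, 0.3317, 0.025], [0.5201, 0.3094, 0.025], [0.5015, 0.2006, 0.025]] [0.4586   0.267375 0.025   ] [np.float64(0.111), np.float64(0.107), np.float64(0.104), np.float64(0.11)]
yellow bbox (357, 241, 18, 37)
[[0, 0, 640, 480, 305685], [329, 84, 36, 18, 426], [340, 192, 16, 36, 369], [377, 288, 23, 46, 717]]
cap [366.97347193 244.54537918]
sl [389.63601245 292.4744032 ]
```

Both cameras agree to about 2 mm and the sizes match. Moving towards the cap, squaring the tool to the world axes on the way (tool x = −X, y = +Y, z = down).

step_arm([
  [-0.3,-0.21,0,0,0,-0.1244,1],
  [-0.3,-0.21,0,0,0,-0.1244,1],
  [-0.3,-0.21,0,0,0,-0.1244,1],
  [-0.3,-0.21,0,0,0,-0.1244,1],
  [-0.3,-0.21,0,0,0,-0.1244,1],
  [-0.3,-0.21,0,0,0,-0.1244,1],
  [-0.3,-0.21,0,0,0,-0.1244,1],
  [-0.3,-0.21,0,0,0,-0.1244,1],
  [-0.3,-0.21,0,0,0,-0.1244,1],
  [-0.3,-0.21,0,0,0,-0.1244,1],
])

```text
time_s: 0.98
ee_pos: [0.4295, 0.2411, 0.2397]
eef_rot: [0.001, 0.003, 1.0, -0.001]
force: [-0.4, 0.5, -0.3]
width: 0.088
grip_force: 0.0
```

step_arm([
  [-0.168,-0.267,0.04,0,0,0,1],
  [-0.168,-0.267,0.04,0,0,0,1],
  [-0.168,-0.267,0.04,0,0,0,1],
  [-0.168,-0.267,0.04,0,0,0,1],
  [-0.168,-0.267,0.04,0,0,0,1],
  [-0.168,-0.267,0.04,0,0,0,1],
  [-0.168,-0.267,0.04,0,0,0,1],
  [-0.168,-0.267,0.04,0,0,0,1],
  [-0.168,-0.267,0.04,0,0,0,1],
  [-0.168,-0.267,0.04,0,0,0,1],
])

```text
time_s: 1.82
ee_pos: [0.5941, -0.0214, 0.1989]
eef_rot: [-0.001, 0.001, 1.0, 0.0]
force: [0.5, 0.6, 0.0]
width: 0.0882
grip_force: 0.0
```

```bash
python3 - <<'E'
from h import *
snap('wrist','wrist2.png');print(robot.get_state()['ee_pos'],robot.get_state()['eef_rot'])
for p in((.5975,-.0261,.091),(.5952,-.1848,.094),(.4437,.0428,.018)):print(proj('wrist',np.array(p)))
E
```

```text
[ 0.59331808 -0.02026927  0.19909963] [-8.48634699e-04  5.02640849e-04  9.99999434e-01  3.98572245e-04]
[316.66169208 241.88869851]
[114.47218845 239.79737205]
[395.94769338  49.54608796]
```

View pics/wrist2.png

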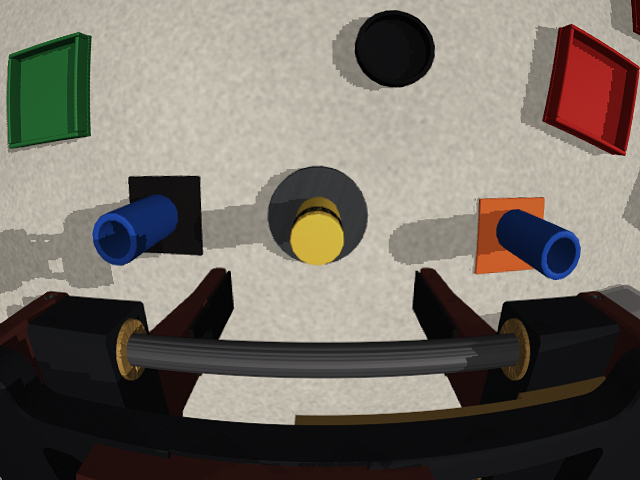

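The wrist view shows the cap top at (317,238), the holder at (395,49), the sleeve mouth at (115,240) and the gauge disc at (317,215). All lie within about 2 mm of the predictions. Descending on the cap.

step_arm([
  [-0.0025,-0.005,0.03,0,0,0,1],
  [-0.0025,-0.005,0.06,0,0,0,1],
  [-0.0025,-0.005,0.09,0,0,0,1],
  [-0.0025,-0.005,0.115,0,0,0,1],
  [-0.0025,-0.005,0.129,0,0,0,1],
  [-0.0025,-0.005,0.129,0,0,0,1],
  [-0.0025,-0.005,0.129,0,0,0,1],
])

```text
time_s: 2.45
ee_pos: [0.5952, -0.024, 0.0705]
eef_rot: [-0.001, -0.001, 1.0, 0.0]
force: [1.0, -1.1, 0.3]
width: 0.0877
grip_force: 0.0
```

step_arm([
  [0,0,0,0,0,0,0.35],
  [0,0,0,0,0,0,0.3],
  [0,0,0,0,0,0,0.3],
  [0,0,0,0,0,0,0.3],
  [0,0,0,0,0,0,0.3],
  [0,0,0,0,0,0,0.3],
  [0,0,0,0,0,0,0.3],
], force=15)

```text
time_s: 3.03
ee_pos: [0.5965, -0.0259, 0.0709]
eef_rot: [0.0, 0.0, 1.0, -0.0]
force: [-0.3, 0.5, -0.3]
width: 0.0445
grip_force: 0.0
```

step_arm([
  [0,0,0,0,0,0,0.2],
  [0,0,0,0,0,0,0.2],
  [0,0,0,0,0,0,0.2],
  [0,0,0,0,0,0,0.2],
  [0,0,0,0,0,0,0.2],
  [0,0,0,0,0,0,0.2],
], force=15)

```text
time_s: 3.53
ee_pos: [0.5965, -0.0258, 0.0707]
eef_rot: [0.0, -0.0, 1.0, -0.0]
force: [0.5, -0.4, 0.9]
width: 0.0381
grip_force: 15.0
```

step_arm([
  [0,0,-0.015,0,0,0,0.2],
  [0,0,-0.035,0,0,0,0.2],
  [0,0,-0.06,0,0,0,0.2],
  [0,0,-0.085,0,0,0,0.2],
  [0,0,-0.11,0,0,0,0.2],
  [0,0,-0.11,0,0,0,0.2],
  [0,0,-0.11,0,0,0,0.2],
])

```text
time_s: 4.12
ee_pos: [0.5974, -0.0258, 0.1819]
eef_rot: [0.001, -0.0, 1.0, -0.0]
force: [-0.0, -0.2, -0.9]
width: 0.0383
grip_force: 15.0
```

step_arm([
  [0.04,0.018,0,0,0,0,0.2],
  [0.08,0.036,0,0,0,0,0.2],
  [0.11,0.05,0,0,0,0,0.2],
  [0.14,0.062,0,0,0,0,0.2],
  [0.1525,0.0685,0,0,0,0,0.2],
  [0.1525,0.0685,0,0,0,0,0.2],
  [0.1525,0.0685,0,0,0,0,0.2],
  [0.1525,0.0685,0,0,0,0,0.2],
])

```text
time_s: 4.78
ee_pos: [0.4458, 0.0424, 0.1806]
eef_rot: [0.001, -0.0, 1.0, -0.0]
force: [0.6, -0.3, -1.3]
width: 0.0384
grip_force: 15.0
```

```bash
python3 - <<'E'
from h import *
snap('wrist','wrist3.png');snap('scene','scene3.png');s=robot.get_state();print(s['ee_pos'],s['width'],s['grip_force'])
w=cv2.imread('pics/wrist3.png');c=cv2.imread('pics/scene3.png')
cv2.imwrite('pics/m3.png',np.hstack([cv2.resize(w,(480,360)),cv2.resize(c[130:330,220:400],(320,356))[:,:][:360] if 0 else cv2.resize(c[130:332,230:410],(320,360))]))
E
```

```text
[0.44592645 0.04224679 0.18063227] 0.038133945719848614 14.999904334545135
```

View pics/m3.png

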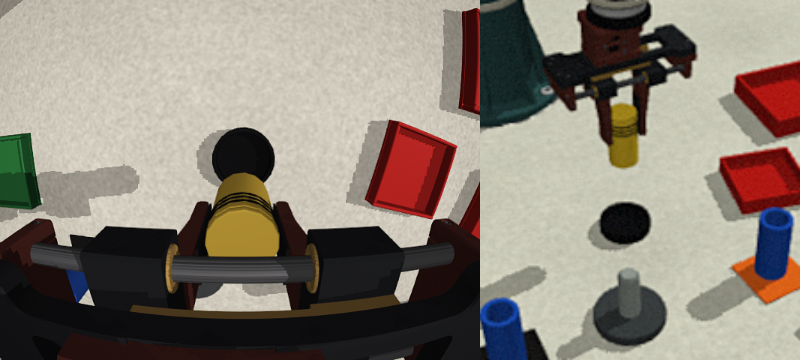

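The cap is held upright over the holder (combined view at (625,135), holder at (625,222)). The bare pin is visible at (628,273).

step_arm([
  [0,0,0.03,0,0,0,0.2],
  [0,0,0.06,0,0,0,0.2],
  [0,0,0.09,0,0,0,0.2],
  [0,0,0.105,0,0,0,0.2],
  [0,0,0.112,0,0,0,0.2],
  [0,0,0.116,0,0,0,0.2],
  [0,0,0.119,0,0,0,0.2],
  [0,0,0.119,0,0,0,0.2],
  [0,0,0.119,0,0,0,0.2],
])

```text
time_s: 5.63
ee_pos: [0.4449, 0.0427, 0.0624]
eef_rot: [0.001, 0.0, 1.0, -0.0]
force: [0.1, -0.5, -0.1]
width: 0.0386
grip_force: 15.0
```

```bash
python3 - <<'E'
from h import *
d=np.load('pics/scene.npz')['im'][255:325,285:345]
cv2.imwrite('pics/pin.png',cv2.resize(d,None,fx=8,fy=8,interpolation=cv2.INTER_CUBIC))
print(at('scene',313.2,271,.08),proj('scene',np.array([.5965,-.026,.08])))
E
```

```text
[ 0.5633 -0.0098  0.08  ] [313.34246989 283.02754064]
```

View pics/pin.png

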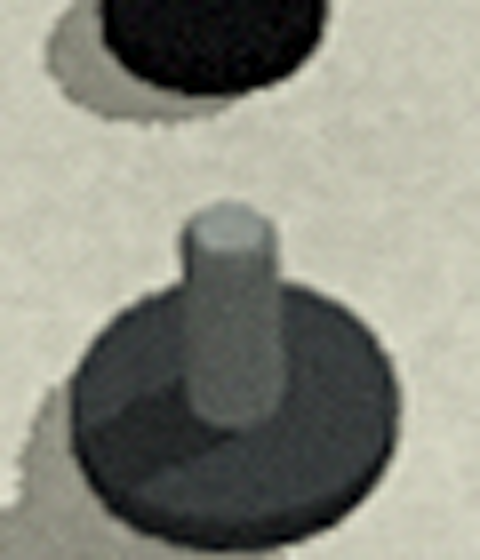

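The pin tip is at crop (230,226), i.e. scene (313.7,283.1), against a prediction of (313.3,283.0). So the pin is at (0.5965, −0.0255). Lowering the last 2 mm and releasing.

step_arm([
  [0,0,0.001,0,0,0,0.2],
  [0,0,0.002,0,0,0,0.2],
  [0,0,0.002,0,0,0,0.2],
  [0,0,0.002,0,0,0,0.2],
])

```text
time_s: 5.97
ee_pos: [0.4455, 0.0427, 0.0606]
eef_rot: [0.002, -0.0, 1.0, -0.0]
force: [0.8, 0.4, 5.4]
width: 0.0385
grip_force: 15.0
```

step_arm([
  [0,0,0,0,0,0,0.5],
  [0,0,0,0,0,0,0.65],
  [0,0,0,0,0,0,0.8],
  [0,0,0,0,0,0,0.8],
  [0,0,0,0,0,0,0.8],
  [0,0,-0.02,0,0,0,0.8],
  [0,0,-0.05,0,0,0,0.8],
  [0,0,-0.08,0,0,0,0.9],
  [0,0,-0.11,0,0,0,1],
  [0,0,-0.14,0,0,0,1],
])

```text
time_s: 6.8
ee_pos: [0.4433, 0.0428, 0.2009]
eef_rot: [-0.0, -0.0, 1.0, -0.0]
force: [1.4, -0.2, -1.3]
width: 0.0862
grip_force: 0.0
```

step_arm([
  [-0.151,-0.2275,0,0,0,0,1],
  [-0.151,-0.2275,0,0,0,0,1],
  [-0.151,-0.2275,0,0,0,0,1],
  [-0.151,-0.2275,0,0,0,0,1],
  [-0.151,-0.2275,0,0,0,0,1],
  [-0.151,-0.2275,0,0,0,0,1],
  [-0.151,-0.2275,0,0,0,0,1],
  [-0.151,-0.2275,0,0,0,0,1],
  [-0.151,-0.2275,0,0,0,0,1],
  [-0.151,-0.2275,0,0,0,0,1],
])

```text
time_s: 7.63
ee_pos: [0.5938, -0.1839, 0.199]
eef_rot: [-0.001, 0.0, 1.0, 0.001]
force: [0.9, -0.5, -0.1]
width: 0.0877
grip_force: 0.0
```

```bash
python3 - <<'E'
from h import *
snap('wrist','wrist4.png');snap('scene','scene4.png');s=robot.get_state();print(s['ee_pos'])
print([proj('wrist',np.array(p)) for p in((.595,-.185,.094),(.595,-.163,.094),(.573,-.185,.094),(.617,-.185,.094))])
w=cv2.imread('pics/wrist4.png');c=cv2.imread('pics/scene4.png')
cv2.imwrite('pics/m4.png',np.hstack([cv2.resize(w[120:360,180:460],(420,360)),cv2.resize(c[200:360,220:380],(360,360))]))
E
```

```text
[ 0.59383582 -0.18326916  0.19943543]
[array([321.52939794, 239.99484735]), array([352.90133578, 239.98374336]), array([321.5213077, 209.0898064]), array([321.54177502, 269.52077559])]
```

View pics/m4.png

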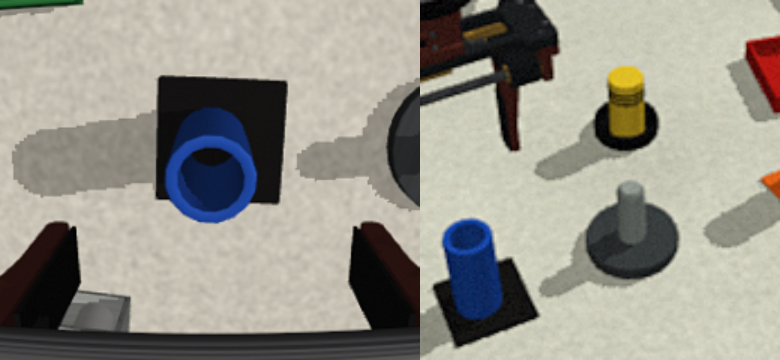

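The cap stands upright in the holder at m4 (627,105). The sleeve mouth is centred at m4 (211,178), i.e. wrist (320.7,239), within 1 mm of the estimate. The rack corner at m4 (130,290) is about 5 cm farther out in X, clear of the fingers and below the gripper body.

step_arm([
  [-0.001,-0.001,0.03,0,0,0,1],
  [-0.001,-0.001,0.06,0,0,0,1],
  [-0.001,-0.001,0.09,0,0,0,1],
  [-0.001,-0.001,0.115,0,0,0,1],
  [-0.001,-0.001,0.127,0,0,0,1],
  [-0.001,-0.001,0.127,0,0,0,0.6],
  [-0.001,-0.001,0.127,0,0,0,0.4],
  [-0.001,-0.001,0.127,0,0,0,0.25],
  [-0.001,-0.001,0.127,0,0,0,0.25],
  [-0.001,-0.001,0.127,0,0,0,0.25],
], force=12)

```text
time_s: 8.57
ee_pos: [0.597, -0.1861, 0.0744]
eef_rot: [0.001, -0.0, 1.0, -0.001]
force: [0.2, 0.2, -0.1]
width: 0.0579
grip_force: 0.0
```

step_arm([
  [0,0,0,0,0,0,0.25],
  [0,0,0,0,0,0,0.25],
  [0,0,0,0,0,0,0.25],
  [0,0,0,0,0,0,0.25],
  [0,0,0,0,0,0,0.25],
])

```text
time_s: 8.98
ee_pos: [0.5964, -0.1859, 0.0734]
eef_rot: [0.001, 0.0, 1.0, -0.0]
force: [-0.1, 0.2, 4.2]
width: 0.0446
grip_force: 12.0
```

step_arm([
  [0,0,-0.015,0,0,0,0.25],
  [0,0,-0.04,0,0,0,0.25],
  [0,0,-0.07,0,0,0,0.25],
  [0,0,-0.1,0,0,0,0.25],
  [0,0,-0.12,0,0,0,0.25],
  [0,0,-0.12,0,0,0,0.25],
  [0,0,-0.12,0,0,0,0.25],
])

```text
time_s: 9.57
ee_pos: [0.5964, -0.186, 0.1934]
eef_rot: [0.001, 0.0, 1.0, -0.0]
force: [0.1, -0.5, -0.4]
width: 0.0444
grip_force: 12.0
```

step_arm([
  [-0.001,0.035,0,0,0,0,0.25],
  [-0.001,0.07,0,0,0,0,0.25],
  [-0.001,0.105,0,0,0,0,0.25],
  [-0.001,0.14,0,0,0,0,0.25],
  [-0.001,0.16,0,0,0,0,0.25],
  [-0.001,0.16,0,0,0,0,0.25],
  [-0.001,0.16,0,0,0,0,0.25],
  [-0.001,0.16,0,0,0,0,0.25],
  [-0.001,0.16,0,0,0,0,0.25],
])

```text
time_s: 10.32
ee_pos: [0.5966, -0.0268, 0.1917]
eef_rot: [-0.001, 0.0, 1.0, -0.0]
force: [0.6, -0.3, -0.5]
width: 0.0443
grip_force: 12.0
```

```bash
python3 - <<'E'
from h import *
snap('scene','scene5.png');snap('side','side5.png');s=robot.get_state();print(s['ee_pos'],s['eef_rot'],s['force'],s['width'])
b=s['ee_pos'].copy();b[2]-=.0694;t=b+[0,0,.09]
print('pred',[ (proj(n,b),proj(n,t)) for n in('scene','side')])
a=np.load('pics/scene.npz')['im'][200:330,260:370];c=np.load('pics/side.npz')['im'][190:300,310:420]
cv2.imwrite('pics/m5.png',np.hstack([cv2.resize(a,(440,520),interpolation=cv2.INTER_CUBIC),cv2.copyMakeBorder(cv2.resize(c,(352,352),interpolation=cv2.INTER_CUBIC),0,168,0,0,cv2.BORDER_CONSTANT)]))
E
```

```text
[ 0.59683089 -0.02695774  0.19219624] [-3.43346935e-04  7.64202418e-04  9.99999637e-01 -1.53574673e-04] [-1.01185266  0.24632792 -0.03977083] 0.044738842667149385
pred [(array([312.48565763, 268.55710731]), array([311.28385433, 234.63973046])), (array([367.30171079, 232.84185661]), array([368.85280023, 196.67573228]))]
```

View pics/m5.png

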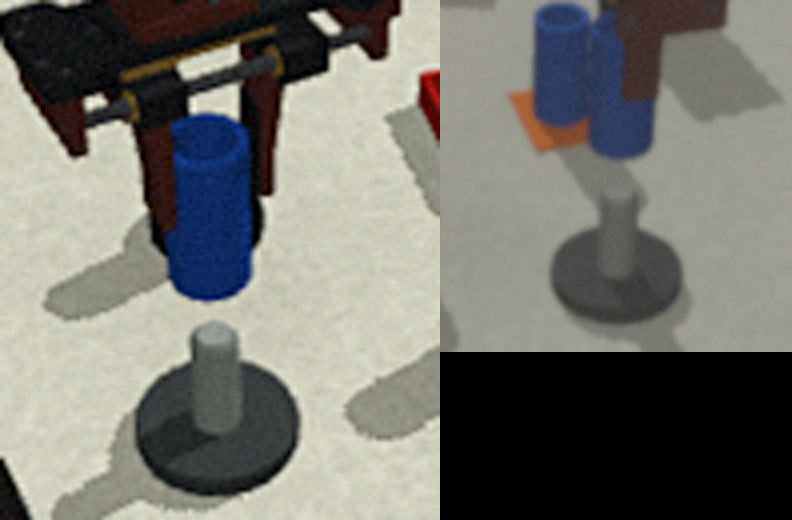

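The sleeve hangs upright above the pin. In the scene half its lower end is at x = 209.5, against 212.5 for the extrapolated pin axis; the side half is aligned. That means a shift of about +1.5 mm in Y, then lowering in stages while watching the force.

step_arm([
  [0,0.0015,0.015,0,0,0,0.25],
  [0,0.0015,0.03,0,0,0,0.25],
  [0,0.0015,0.04,0,0,0,0.25],
  [0,0.0015,0.046,0,0,0,0.25],
  [0,0.0015,0.051,0,0,0,0.25],
  [0,0.0015,0.056,0,0,0,0.25],
  [0,0.0015,0.056,0,0,0,0.25],
])

```text
time_s: 11.0
ee_pos: [0.5967, -0.0244, 0.1359]
eef_rot: [-0.0, 0.0, 1.0, -0.0]
force: [-0.3, -0.5, -1.8]
width: 0.0441
grip_force: 12.0
```

Bottom of the sleeve is at about 66 mm, 13 mm onto the pin with no contact. Continuing to just above the possible ledge height.

step_arm([
  [0,0,0.006,0,0,0,0.25],
  [0,0,0.012,0,0,0,0.25],
  [0,0,0.018,0,0,0,0.25],
  [0,0,0.021,0,0,0,0.25],
  [0,0,0.021,0,0,0,0.25],
])

```text
time_s: 11.42
ee_pos: [0.5967, -0.0244, 0.1148]
eef_rot: [-0.0, -0.0, 1.0, -0.0]
force: [1.6, -1.4, -1.8]
width: 0.0449
grip_force: 12.0
```

step_arm([
  [0,0,0.0015,0,0,0,0.25],
  [0,0,0.003,0,0,0,0.25],
  [0,0,0.0045,0,0,0,0.25],
  [0,0,0.006,0,0,0,0.25],
  [0,0,0.006,0,0,0,0.25],
])

```text
time_s: 11.83
ee_pos: [0.5969, -0.0242, 0.1095]
eef_rot: [-0.0, -0.0, 1.0, -0.0]
force: [1.4, -1.2, -1.2]
width: 0.0439
grip_force: 12.0
```

step_arm([
  [0,0,0.0015,0,0,0,0.25],
  [0,0,0.003,0,0,0,0.25],
  [0,0,0.0045,0,0,0,0.25],
  [0,0,0.0045,0,0,0,0.25],
])

```text
time_s: 12.17
ee_pos: [0.5969, -0.0242, 0.1049]
eef_rot: [-0.0, -0.0, 1.0, -0.0]
force: [0.7, -2.3, -0.9]
width: 0.0444
grip_force: 12.0
```

It is past the ledge height with no axial load, so continuing towards the seat with a 1 mm Y relief.

step_arm([
  [0,-0.001,0.004,0,0,0,0.25],
  [0,-0.001,0.008,0,0,0,0.25],
  [0,-0.001,0.012,0,0,0,0.25],
  [0,-0.001,0.016,0,0,0,0.25],
  [0,-0.001,0.018,0,0,0,0.25],
  [0,-0.001,0.018,0,0,0,0.25],
])

```text
time_s: 12.67
ee_pos: [0.5963, -0.025, 0.0863]
eef_rot: [-0.001, -0.0, 1.0, 0.0]
force: [0.3, -0.2, -0.7]
width: 0.0445
grip_force: 12.0
```

step_arm([
  [0,0,0.001,0,0,0,0.25],
  [0,0,0.002,0,0,0,0.25],
  [0,0,0.002,0,0,0,0.25],
])

```text
time_s: 12.92
ee_pos: [0.597, -0.0252, 0.0851]
eef_rot: [-0.0, 0.0, 1.0, -0.0]
force: [-0.1, -0.9, 0.0]
width: 0.0448
grip_force: 12.0
```

step_arm([
  [0,0,0.0005,0,0,0,0.25],
  [0,0,0.001,0,0,0,0.25],
  [0,0,0.0015,0,0,0,0.25],
  [0,0,0.0015,0,0,0,0.25],
])

```text
time_s: 13.25
ee_pos: [0.5972, -0.0252, 0.0844]
eef_rot: [0.0, -0.0, 1.0, -0.0]
force: [-1.5, 0.8, 5.0]
width: 0.0443
grip_force: 12.0
```

```bash
python3 - <<'E'
from h import *
snap('scene','scene6.png');s=robot.get_state();print(s['ee_pos'],s['force'],s['width'])
a=np.load('pics/scene.npz')['im'][220:340,260:380]
cv2.imwrite('pics/m6.png',cv2.resize(a,(480,480),interpolation=cv2.INTER_CUBIC))
p=np.array([.5965,-.0255,.015]);print(proj('scene',p),proj('scene',p+[0,0,.09]))
E
```

```text
[ 0.59722423 -0.02521877  0.08442825] [-0.50333124  0.05333844  4.56176051] 0.04412755056934012
[314.26906146 303.78427127] [313.26191898 274.45281191]
```

View pics/m6.png

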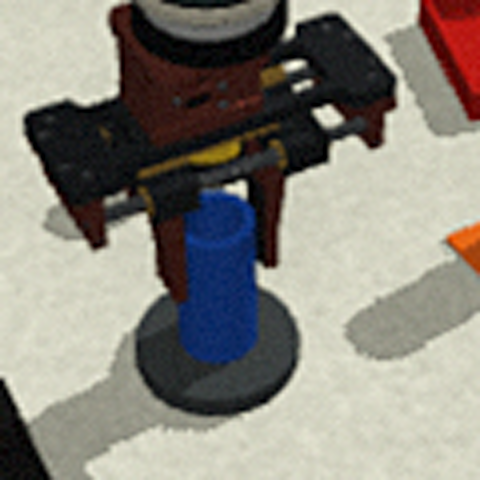

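The sleeve is fully home, its lower end sitting on the disc at m6 (218,350), with TCP z at 84.4 mm as computed for the seat and light contact. So it goes in the green tray.

step_arm([
  [0,0,-0.01,0,0,0,0.25],
  [0,0,-0.03,0,0,0,0.25],
  [0,0,-0.055,0,0,0,0.25],
  [0,0,-0.085,0,0,0,0.25],
  [0,0,-0.11,0,0,0,0.25],
  [0,0,-0.11,0,0,0,0.25],
  [0,0,-0.11,0,0,0,0.25],
])

```text
time_s: 13.88
ee_pos: [0.5981, -0.0254, 0.1957]
eef_rot: [0.002, -0.0, 1.0, -0.0]
force: [-0.2, -0.3, -0.9]
width: 0.0444
grip_force: 12.0
```

step_arm([
  [0.014,-0.029,0,0,0,0,0.25],
  [0.03,-0.06,0,0,0,0,0.25],
  [0.046,-0.095,0,0,0,0,0.25],
  [0.062,-0.13,0,0,0,0,0.25],
  [0.08,-0.165,0,0,0,0,0.25],
  [0.096,-0.2,0,0,0,0,0.25],
  [0.112,-0.235,0,0,0,0,0.25],
  [0.128,-0.265,0,0,0,0,0.25],
  [0.138,-0.285,0,0,0,0,0.25],
  [0.141,-0.293,0,0,0,0,0.25],
])

```text
time_s: 14.72
ee_pos: [0.4535, -0.3204, 0.1921]
eef_rot: [-0.001, 0.001, 1.0, 0.0]
force: [-0.3, -0.0, -0.9]
width: 0.0446
grip_force: 12.0
```

step_arm([
  [0,0,0.015,0,0,0,0.25],
  [0,0,0.045,0,0,0,0.25],
  [0,0,0.075,0,0,0,0.25],
  [0,0,0.1,0,0,0,0.25],
  [0,0,0.112,0,0,0,0.25],
  [0,0,0.117,0,0,0,0.25],
  [0,0,0.117,0,0,0,0.25],
  [0,0,0.117,0,0,0,0.25],
])

```text
time_s: 15.38
ee_pos: [0.4559, -0.3174, 0.0761]
eef_rot: [-0.0, -0.0, 1.0, 0.0]
force: [-0.0, 0.8, -0.1]
width: 0.0445
grip_force: 12.0
```

step_arm([
  [0,0,0.001,0,0,0,0.25],
  [0,0,0.002,0,0,0,0.25],
  [0,0,0.002,0,0,0,0.25],
  [0,0,0.002,0,0,0,0.25],
])

```text
time_s: 15.72
ee_pos: [0.4562, -0.3184, 0.0751]
eef_rot: [0.0, -0.0, 1.0, -0.0]
force: [0.6, 0.1, -1.1]
width: 0.044
grip_force: 12.0
```

step_arm([
  [0,0,0.0005,0,0,0,0.25],
  [0,0,0.001,0,0,0,0.25],
  [0,0,0.001,0,0,0,0.25],
  [0,0,0.001,0,0,0,0.25],
])

```text
time_s: 16.05
ee_pos: [0.4559, -0.3182, 0.0737]
eef_rot: [-0.0, 0.0, 1.0, -0.0]
force: [-0.0, 0.2, -0.9]
width: 0.0447
grip_force: 12.0
```

step_arm([
  [0,0,0.0005,0,0,0,0.25],
  [0,0,0.001,0,0,0,0.25],
  [0,0,0.001,0,0,0,0.25],
  [0,0,0.001,0,0,0,0.25],
])

```text
time_s: 16.38
ee_pos: [0.456, -0.3183, 0.0734]
eef_rot: [0.0, -0.0, 1.0, -0.0]
force: [-0.9, 1.5, 6.7]
width: 0.0443
grip_force: 12.0
```

Contact with the tray floor. Releasing and backing off.

step_arm([
  [0,0,0,0,0,0,0.55],
  [0,0,0,0,0,0,0.7],
  [0,0,0,0,0,0,0.85],
  [0,0,0,0,0,0,0.85],
  [0,0,0,0,0,0,0.85],
  [0,0,-0.02,0,0,0,0.85],
  [0,0,-0.05,0,0,0,0.9],
  [0,0,-0.085,0,0,0,1],
  [0,0,-0.12,0,0,0,1],
  [0,0,-0.15,0,0,0,1],
])

```text
time_s: 17.22
ee_pos: [0.456, -0.3183, 0.2248]
eef_rot: [0.0, -0.0, 1.0, -0.0]
force: [0.6, -0.0, -0.6]
width: 0.0874
grip_force: 0.0
```

```bash
python3 - <<'E'
from h import *
snap('side','side7.png');snap('scene','scene7.png')
s=robot.get_state();print(s['ee_pos'],s['width'],s['grip_force'],s['force'],s['time_s'])
exp=dict(sleeve=((.456,-.318,.005),.09),cap=((.444,.043,.005),.076))
for n in('side','scene'):
    for k,lo,hi in(('yellow',(20,120,60),(35,255,255)),('blue',(105,120,40),(130,255,255))):
        for f in(n+'1.png',n+'7.png'):
            st=cv2.connectedComponentsWithStats(cv2.inRange(cv2.cvtColor(cv2.imread('pics/'+f),cv2.COLOR_BGR2HSV),lo,hi))[2]
            print(k,f,[x.tolist() for x in st[1:] if x[4]>150])
    for k,(p,h) in exp.items():print(n,k,'expect',proj(n,np.array(p)).round(),proj(n,np.array(p)+[0,0,h]).round())
    d=np.abs(cv2.imread(f'pics/{n}1.png').astype(int)-cv2.imread(f'pics/{n}7.png')).max(2)
    for k,p in(('rack',(.70,-.30,.05)),('jar',(.66,.31,.07))):
        u,v=proj(n,np.array(p)).astype(int);print(n,k,(u,v),'changed px',(d[v-35:v+35,u-30:u+30]>60).sum())
E
```

```text
[ 0.45860918 -0.32054071  0.22803254] 0.08768676545976263 0.0 [ 0.63946553 -0.69067443 -0.78024179] 17.3167
yellow side1.png [[357, 241, 18, 37, 536]]
yellow side7.png [[284, 237, 17, 36, 529]]
blue side1.png [[329, 84, 36, 18, 426], [340, 192, 16, 36, 369], [377, 288, 23, 46, 717]]
blue side7.png [[323, 351, 24, 52, 1024]]
side sleeve expect [336. 392.] [336. 358.]
side cap expect [292. 266.] [291. 240.]
side rack (np.int64(462), np.int64(342)) changed px 0
side jar (np.int64(353), np.int64(172)) changed px 2237
yellow scene1.png [[305, 273, 18, 38, 574]]
yellow scene7.png [[304, 229, 16, 32, 452]]
blue scene1.png [[0, 23, 19, 51, 498], [385, 246, 21, 41, 686], [230, 297, 27, 46, 902]]
blue scene7.png [[0, 23, 19, 51, 505], [385, 246, 21, 41, 686], [147, 276, 30, 42, 844]]
scene sleeve expect [167. 312.] [157. 283.]
scene cap expect [312. 257.] [311. 233.]
scene rack (np.int64(202), np.int64(382)) changed px 613
scene jar (np.int64(455), np.int64(254)) changed px 0
```

The cap and the tested sleeve stand where expected. The orange-mat sleeve and the jar are unchanged in the scene view, and the rack is unchanged in the side view. The side view's changes around the jar come from the arm blocking it, and the scene view's changes at the rack are probably arm shadow. Handing in.

```bash
python3 -c "
from rig import robot
print(robot.sign_off())"
```

```text
the job is handed in; nothing more can be done
None
```

The job is handed in: the cap stands open end down in the black holder, and the black-mat sleeve went fully home on the pin, so it now stands in the green tray; the other sleeve, jar and rack are undisturbed, at about 17 s.

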